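# Take the steel hammer off its hooks and lay it ready between the blocks

## Robot

A 6-joint arm with a two-finger parallel gripper is mounted at the origin on the work surface. World frame = base frame: x ahead of the robot, y to its left, z up, the work surface at z = 0. Lengths are in m, angles in rad, forces in N, time in s.
With the tool pointing down it reaches from about 0.325 to 0.85 m from the base axis. Payload 15.5 kg.
Tool frame: the origin (TCP) lies midway between the tips of the shut fingers; the grasp point (between the pads) lies arm.grip_depth behind it (arm.grip_depth is the distance from the TCP to the grasp point, in m); x points along the fingers, y is the direction in which the jaws open and shut, and the axes are right-handed (so a half turn about x gives the same grasp; the last joint's range is limited). The gripper opens to 91 mm and grips with 3 to 60 N. Pads are 32 mm wide; open, the fingers measure 118 mm over their backs; the gripper's body (76 mm by 178 mm) begins 60 mm behind the grasp point.
Start: joints at [1.101, 0.494, 1.345, -0, 1.302, -0.096], TCP at [0.228, 0.582, 0.214] pointing down, gripper open.
Joint ranges: [-2.91, 2.91], [-0.82, 2.16], [0.22, 2.67], [-1.22, 4.37], [0.12, 2.79], [-3.08, 3.08]. Speed limits (rad/s): [1.89, 1.89, 2.57, 3.01, 3.01, 3.01].

## Interface

Orientations are given as a unit quaternion [w, x, y, z].
In Python, from cell import status, cams, job_done, spotter, arm gives the robot as it stands. The module is installed in compiled form; this text tells all that it offers.
- The arm moves only by the tool servo_tool, never from a script. Its argument "increments" is one flat list of numbers, 4 for each row, row after row: the shift along the tool's x, y, z in cm, then the turn about the tool's x in degrees. In form: [dx, dy, dz, twist, dx, dy, dz, twist, ...]. A call has 1 to 12 rows; each row shifts and turns the pose as measured when the row begins, along the tool's axes as they then stand; what a row does not reach is not made up. A row lasts 1/8 s, in which the tool goes at most 62.5 mm and 10.7 degrees, less where a joint would pass 70% of its speed; a pose out of reach is approached as far as the arm can. A call is refused whole if a number of a shift passes 6.25 or a number of a turn 10.7, either way. A call with a gripper value outside its range is refused whole. "grip" is the closure, from -1 (fully open) to 1 (shut), set as the call begins (left out, the last holds). The fingers move at their own pace and stop on an object; "squeeze" is the grip in N (left out, the last holds). Time passes only in rows, so rows that do not move let the fingers close. It gives the time, the measured TCP pose, the force and the opening at its end, in the units of the state.
- status.observe(): the state, without advancing time (a new reading comes with each control period).
- cams.snapshot(name): name is "scene" or "side" or "wrist"; returns a dict with "frame" (480x640x3 uint8, red, green, blue), "fx", "fy", "cx", "cy" (pixels), "xyz" and "orientation" of the camera in the world. Camera axes: x right, y down, z forward; pixel columns grow to the right and rows downward; lengths in m; the calibration is good to about 2 mm. A picture is of the moment at which its call begins. There is no depth.
- job_done(): hands the job in, once; it reports no verdict.
Trained networks look in a picture, given as the dict that the camera call returned (one of the last four; its "shot" number tells which), for a name from the list of things; names that differ only in an ending like _2 or _b are one class to them, and where a whole thing is asked for, a point or a joint stands for the part that bears it (a point fixed in the world has none). Each returns a list of dicts, best first, with "confidence" (0 to 1); they miss things now and then, are a little off and sometimes report something else, mostly with a low value. They report only what shows in the picture. A call takes as long as a camera call. They do not tell look-alikes from the thing itself.
- spotter.search_frame(picture, thing): "extent" ([left, top, right, bottom] in pixels, round what is visible of it).
The state is a dict: "time_s": time; "qpos": joint angles; "qvel": joint speeds; "tau": joint torques, N m; "tool_pos": TCP position; "tool_rot": TCP orientation; "wrist_force": force on the tool from outside, world axes, zero at the start; "moment": the same for the moment, N m; "gripper_width": finger opening in m.
Only numpy, scipy, OpenCV 4.12 (cv2) and the standard library are available. Lean on these libraries where they do the work, as an engineer would, in place of code of your own. Each camera call takes 0.05 s, during which the arm holds its last target. There are 200 camera calls.

## Task

Lift the steel-headed hammer up and off its two hooks on the tilted stand, without dragging the stand or disturbing the orange mallet. Lower it gently onto the black mat before letting go, so that it lies flat with its head midway between the steel bench block and the wooden stamp block, in line with them, its handle square to that line and pointing to the robot's side. Leave both blocks where they stand.

Things in the scene. Friction and masses are not known exactly. Their poses are not given: they have to be found in the camera images.
- hammer: hammer, steel head, pale handle, 178 mm long, 0.14-0.28 kg. Origin: head centre. Head along y, 80 mm long: ball end (-y) and flat face (+y) 26 mm across, neck 18 mm thick. Handle along -x to x=-165 mm: 16x16 mm to x=-100, 20x22 to -140, butt 23x26. Balance near x=-35. Starts hung in either hook pair, leaning back at 45 deg, handle down the slope, +z away from the board
- hammer_butt (a point): end of the hammer's handle, on its axis, at x = -165 mm of the hammer
- mallet: mallet of the hammer's form, size and axes, with an orange plastic head and dark handle, hanging in the other pair of hooks
- stand: loose stand, 2.2 kg, 280 mm wide (y), 200 mm deep (x). Origin: centre of its underside, front -x. Grey board sloping at 45 deg from x=-90, z=22 mm (front) up to x=77, z=189 mm. Brass wire hooks (7 mm wire, a pair 35 mm apart, 16 mm below the head's axis) carry each head, either side of the handle; lips stand before it: it must go 17 mm up the slope to come off, fingers clear of the wires
- stand_hooks_a (a point): centre of a head hanging in the first pair of hooks (stand x = 33.7 mm, y = -65 mm, z = 164.1 mm); axes of the stand. The board lies 13 mm behind it, square to the slope
- stand_hooks_b (a point): the same for the second pair of hooks (stand y = +65 mm)
- mat: black rubber mat fixed to the table, 340 (x) by 310 (y) by 4 mm thick. Origin: centre of its underside; -x is its edge on the robot's side
- mid (a point): point on the mat's top surface midway between the two blocks; axes of the mat (the blocks stand 100 mm to its +y and -y; x is square to the line between them, -x to the robot's side). The head's centre belongs 13 mm above it.
- bench_block: square steel bench block on a black foot, 75 by 75 by 27 mm high, loose; origin: centre of its underside
- stamp_block: pale wooden block, 60 by 60 mm and 60 mm high, with steel stamps standing 18 mm out of its top, loose; origin: centre of its underside
Not all that is in view belongs to the job. What is shaped like the hammer but purple is not meant.

How it is judged:
By the outcome, as a careful person would: the job done as asked, in the order asked, and still so for the second after the job is handed in, with the robot touching nothing.
It also fails if it takes over 45 s, if anything falls off the work surface, if the arm or the gripper's body presses on something with over 40 N, if the wrist force passes 120 N, or if a joint passes its speed limit or range.

## Working session

There is one attempt and no reset: what is moved stays moved. The work goes in short steps, Python scripts to look and compute and a tool call to move; the robot and the scene stay as the last step left them, time stands still between calls to the robot, and variables do not carry over. Pictures are saved under pics/ and viewed, about 8 in all and at most 12, crops included, and the job is handed in when it is done.

Besides the shell and the picture viewer there is one more tool, called in YAML: its name, and indented under it one key for each argument. servo_tool: Moves the arm, as the interface text tells. Its arguments: {"type":"object","properties":{"increments":{"type":"array","items":{"type":"number"}},"grip":{"type":"number"},"squeeze":{"type":"number"}},"required":["increments"]}

```bash
mkdir -p pics; cat > h.py <<'E'
import numpy as np, cv2
from cell import status, cams, job_done, spotter, arm
from scipy.spatial.transform import Rotation as R
def q2R(q): return R.from_quat([q[1],q[2],q[3],q[0]]).as_matrix()
def ray(p,u,v):
    d=q2R(p["orientation"])@np.array([(u-p["cx"])/p["fx"],(v-p["cy"])/p["fy"],1]); return np.array(p["xyz"]),d/np.linalg.norm(d)
def atz(p,u,v,z):
    o,d=ray(p,u,v); return o+d*(z-o[2])/d[2]
def proj(p,X):
    c=(np.atleast_2d(X)-np.array(p["xyz"]))@q2R(p["orientation"]); return np.c_[p["fx"]*c[:,0]/c[:,2]+p["cx"],p["fy"]*c[:,1]/c[:,2]+p["cy"]]
def tri(*rs):
    A=0;b=0
    for o,d in rs:
        M=np.eye(3)-np.outer(d,d);A=A+M;b=b+M@o
    return np.linalg.solve(A,b)
def save(p,n,crop=None,s=1):
    f=p["frame"][:,:,::-1]
    if crop: f=f[crop[1]:crop[3],crop[0]:crop[2]]
    cv2.imwrite("pics/"+n,cv2.resize(f,None,fx=s,fy=s,interpolation=cv2.INTER_CUBIC))
E
python3 - <<'E'
from h import *
np.set_printoptions(precision=3,suppress=True)
print(arm.grip_depth, status.observe())
for n in ["scene","side"]:
    p=cams.snapshot(n); save(p,n+"0.png"); print(n,p["xyz"],p["fx"],p["orientation"])
    for t in ["hammer","mallet","stand","mat","bench_block","stamp_block"]:
        print(t,[(np.round(d["extent"]),round(d["confidence"],2)) for d in spotter.search_frame(p,t)][:4])
E
```

```text
0.0188 {'time_s': 0.0, 'qpos': array([ 1.102,  0.494,  1.346, -0.   ,  1.302, -0.095]), 'qvel': array([ 0.001,  0.   ,  0.002,  0.001, -0.001, -0.002]), 'tau': array([  0.003, -87.882, -38.187,   0.071,   0.053,  -0.   ]), 'tool_pos': array([0.228, 0.582, 0.213]), 'tool_rot': array([ 0.695,  0.131,  0.695, -0.132]), 'wrist_force': array([0.094, 0.763, 0.569]), 'moment': array([-0.001, -0.03 ,  0.068]), 'gripper_width': 0.09104087026495741}
scene [1.005 0.029 0.94 ] 447.27282979449234 [-0.169  0.597  0.754 -0.218]
hammer [(array([233., 320., 271., 405.]), 0.95), (array([249., 132., 307., 158.]), 0.83), (array([235., 160., 298., 223.]), 0.69), (array([147., 158., 215., 186.]), 0.57)]
mallet [(array([201., 199., 275., 267.]), 0.59)]
stand [(array([175., 142., 315., 304.]), 0.62)]
mat [(array([324., 213., 494., 384.]), 0.81), (array([344., 270., 381., 307.]), 0.41)]
bench_block [(array([428., 303., 473., 348.]), 0.57)]
stamp_block [(array([347., 268., 380., 310.]), 0.81)]
side [-0.028 -0.684  1.068] 573.6436946638752 [-0.322  0.88  -0.324  0.13 ]
hammer [(array([412., 210., 446., 278.]), 0.93), (array([200., 416., 298., 467.]), 0.88), (array([341., 430., 408., 477.]), 0.77), (array([304., 301., 365., 330.]), 0.76)]
mallet [(array([358., 275., 418., 302.]), 0.82)]
stand [(array([277., 275., 444., 399.]), 0.91)]
mat [(array([171., 160., 347., 288.]), 0.96)]
bench_block [(array([246., 168., 279., 196.]), 0.94), (array([175., 162., 347., 288.]), 0.47)]
stamp_block [(array([280., 205., 316., 249.]), 0.82)]
```

View pics/scene0.png

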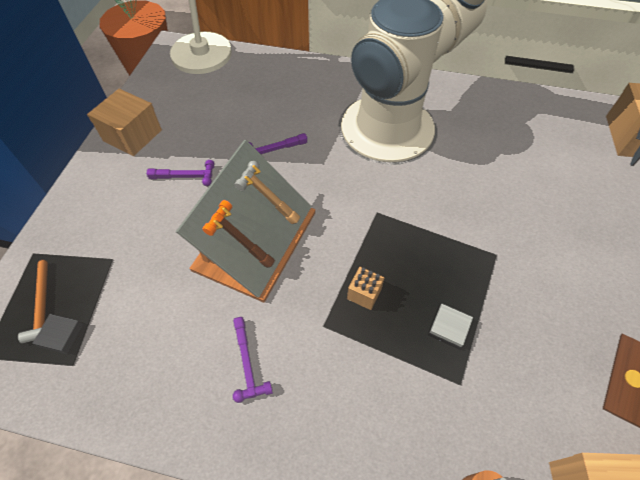

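View pics/side0.png

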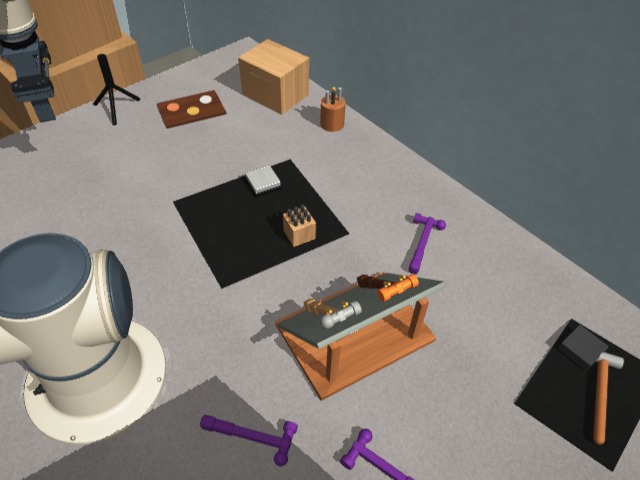

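Candidates for the hammer, in scene pixels:
- Steel head with pale handle on the stand (250,178). This matches the description.
- Orange-headed mallet on the stand (220,217).
- Purple look-alikes at (245,360), (180,172) and (285,143).
- Orange-handled hammer on the other mat (40,300), which is not on hooks.

I choose the one at (250,178). The work mat is the one with the blocks, around (410,295). Next I'll check with a close crop.

```bash
python3 - <<'E'
from h import *
a=cams.snapshot("scene");b=cams.snapshot("side")
A=a["frame"][130:310,170:330,::-1];B=b["frame"][260:410,265:455,::-1]
A=cv2.resize(A,None,fx=2.5,fy=2.5,interpolation=cv2.INTER_CUBIC);B=cv2.resize(B,None,fx=2.1,fy=2.1,interpolation=cv2.INTER_CUBIC)
C=np.zeros((450,800,3),np.uint8);C[:,:400]=A;C[:B.shape[0],401:401+min(399,B.shape[1])]=B[:,:399]
cv2.imwrite("pics/crop1.png",C)
E
```

```text
(no output)
```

View pics/crop1.png

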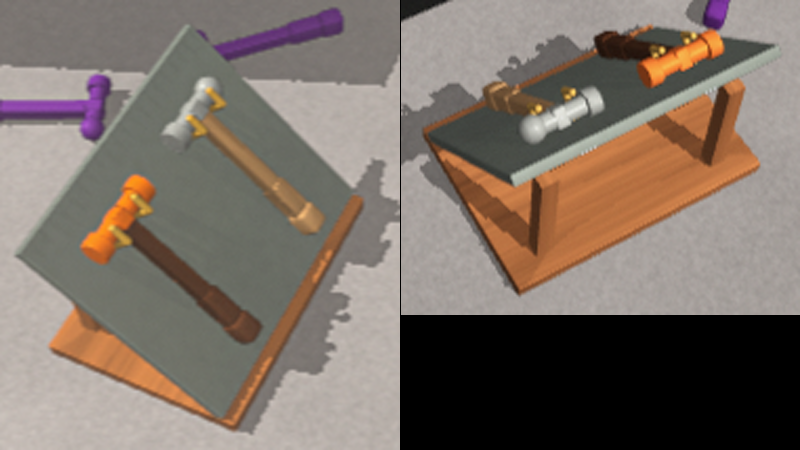

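Crop check: a steel head with a pale handle hangs in the hook pair nearer the robot (scene 248,174), with the mallet in the other pair (217,217). The choice stands. Now I'll fit the poses.

```bash
cat > fit.py <<'E'
from h import *
from scipy.optimize import least_squares
np.set_printoptions(precision=4,suppress=True)
a=cams.snapshot("scene");b=cams.snapshot("side")
s=2**-.5
def hm(y0,p): # hammer point -> stand frame ; hammer x up slope, z normal away
    ux=np.array([s,0,s]);uz=np.array([-s,0,s]);uy=np.array([0,1,0])
    return np.array([.0337,y0,.1641])+p[0]*ux+p[1]*uy+p[2]*uz
P=[hm(-.065,(0,-.034,0)),hm(-.065,(0,.038,0)),hm(.065,(0,-.034,0)),hm(.065,(0,.038,0)),hm(-.065,(-.163,0,0))]
sc=[(252.8,164.4),(242,184),(226,204.4),(208.8,229.2),(294.8,218.8)]
sd=[(328.8,320),(356.9,307.6),(383.6,294.8),(413.6,282.9),(310.7,305)]
for u,v in zip(sc,sd): print("tri",tri(ray(a,*u),ray(b,*v)))
def W(t,P): c,n=np.cos(t[2]),np.sin(t[2]); return np.array(P)@np.array([[c,n,0],[-n,c,0],[0,0,1]])+[t[0],t[1],0]
f=lambda t:np.r_[(proj(a,W(t,P))-sc).ravel(),(proj(b,W(t,P))-sd).ravel()]
r=least_squares(f,[.3,.3,1],loss="soft_l1");t=r.x
print("stand",t,np.degrees(t[2]));print(f(t).round(1))
print("head",W(t,[hm(-.065,(0,0,0))]),"bal",W(t,[hm(-.065,(-.035,0,0))]),"butt",W(t,[hm(-.065,(-.165,0,0))]))
# mat
for n,p,g in (("sc",a,(320,205,500,390)),("sd",b,(165,155,355,292))):
    m=np.zeros((480,640),np.uint8);x0,y0,x1,y1=g;m[y0:y1,x0:x1]=(p["frame"][y0:y1,x0:x1].max(2)<60)*255
    m=cv2.morphologyEx(m,cv2.MORPH_CLOSE,np.ones((5,5)))
    cs=max(cv2.findContours(m,0,2)[0],key=cv2.contourArea)
    w=np.array([atz(p,*c[0],.004)[:2] for c in cv2.convexHull(cs)]).astype(np.float32)
    print("mat",n,cv2.minAreaRect(w))
# blocks: tops
for n,p,g in (("sc",a,(425,295,480,352)),("sd",b,(240,160,285,200))):
    x0,y0,x1,y1=g;F=p["frame"][y0:y1,x0:x1];m=((F.min(2)>110)*255).astype(np.uint8)
    c=max(cv2.findContours(m,0,2)[0],key=cv2.contourArea).astype(float)+[x0,y0]
    w=np.array([atz(p,*q[0],.025)[:2] for q in c]).astype(np.float32);print("bench",n,cv2.minAreaRect(w))
E
python3 fit.py; python3 - <<'E'
from h import *
a=cams.snapshot("scene");b=cams.snapshot("side")
L=[cv2.resize(a["frame"][205:390,320:505,::-1],(400,400),interpolation=2),cv2.resize(b["frame"][150:290,200:340,::-1],(400,400),interpolation=2)]
cv2.imwrite("pics/crop2.png",np.hstack(L))
E
```

```text
tri [ 0.3702 -0.2763  0.1709]
tri [ 0.4289 -0.2859  0.1669]
tri [ 0.489  -0.2997  0.1671]
tri [ 0.5559 -0.3154  0.163 ]
tri [ 0.4172 -0.1709  0.0544]
stand [ 0.4653 -0.2612 -1.7709] -101.46622571772633
[ 1.6 -0.4 -3.3  2.3 -0.9  1.  -1.5  1.5  0.3  2.  -5.1  3.7  0.1  0.3
 -0.8  0.9 -0.1 -1.7 -1.4  0.3]
head [[ 0.3949 -0.2813  0.1641]] bal [[ 0.3998 -0.2571  0.1394]] butt [[ 0.4181 -0.167   0.0474]]
mat sc ((0.5109274983406067, 0.13772815465927124), (0.304897665977478, 0.3357265889644623), 79.05680084228516)
mat sd ((0.5107927322387695, 0.13828390836715698), (0.3105699419975281, 0.33913955092430115), 78.9887924194336)
bench sc ((0.5878068208694458, 0.22415214776992798), (0.07208357006311417, 0.07535000145435333), 76.12281036376953)
bench sd ((0.5926961302757263, 0.2346811145544052), (0.1253218799829483, 0.11837469041347504), 50.457435607910156)
```

View pics/crop2.png

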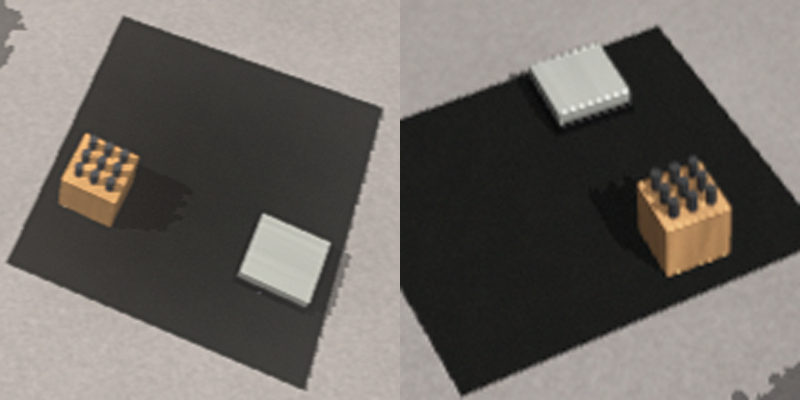

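The crop shows the stamp block (scene 367,279; side 299,217) and the bench block (scene 452,323; side 263,179) on the work mat. The mat yaw is about -11°.

```bash
python3 - <<'E'
from h import *
np.set_printoptions(precision=4,suppress=True)
a=cams.snapshot("scene");b=cams.snapshot("side")
S=[atz(a,366.7,279,.064),atz(b,299,217.5,.064),tri(ray(a,366.7,279),ray(b,299,217.5))]
B=[atz(a,452.3,323.4,.031),atz(b,263.3,179,.031),tri(ray(a,452.3,323.4),ray(b,263.3,179))]
print(np.array(S));print(np.array(B))
s=(S[0]+S[1])/2;bb=(B[0]+B[1])/2;d=(bb-s)[:2];print("mid",(s+bb)/2,"len",np.linalg.norm(d),"ang",np.degrees(np.arctan2(d[1],d[0])))
E
```

```text
[[0.5422 0.0276 0.064 ]
 [0.5528 0.0294 0.064 ]
 [0.5476 0.026  0.0718]]
[[0.5883 0.2248 0.031 ]
 [0.587  0.2168 0.031 ]
 [0.5885 0.2232 0.0273]]
mid [0.5676 0.1247 0.0475] len 0.19640947218651683 ang 78.21753594985287
```

```bash
cat > go.py <<'E'
from h import *
import sys
np.set_printoptions(precision=4,suppress=True)
def go(tgt,yaw=None):
    "tool-frame shift (cm) and twist (deg) to TCP target; yaw=heading of tool y (mod 180)"
    s=status.observe();M=q2R(s["tool_rot"]);y=np.degrees(np.arctan2(M[1,1],M[0,1]))
    print("t",round(s["time_s"],2),"tcp",s["tool_pos"],"y-heading",round(y,2),"q6",round(s["qpos"][5],3),"F",s["wrist_force"],"w",round(s["gripper_width"],4))
    print("shift cm",M.T@(np.array(tgt)-s["tool_pos"])*100)
    if yaw is not None: print("twist (first) deg",-((yaw-y+90)%180-90)*1.0,"x axis",M[:,0],"z axis",M[:,2])
if __name__=="__main__":
    v=[float(x) for x in sys.argv[1:]]; go(v[:3],v[3] if len(v)>3 else None)
E
python3 go.py .407 -.24 .33 -11
```

```text
t 1.1 tcp [0.2282 0.5819 0.2139] y-heading 68.58 q6 -0.096 F [-0.0313 -0.211   0.4401] w 0.091
shift cm [-11.6101 -69.9814  46.6547]
twist (first) deg 79.58303587140975 x axis [-0.  0. -1.] z axis [ 0.9309 -0.3652 -0.    ]
```

servo_tool:
  increments: [-5.5,-1.5,1,0,-5.5,-3,2,0,0,-5,3.3,0,0,-5,3.3,0,0,-5,3.3,0,0,-5,3.3,0,0,-5,3.3,0,0,-5,3.3,0,0,-5,3.3,0,0,-5,3.3,0,0,-5,3.3,0,0,-5,3.3,0]
  grip: -1

```text
time_s: 2.6
tool_pos: [0.3661, -0.0595, 0.3276]
tool_rot: [0.698, 0.13, 0.692, -0.128]
wrist_force: [1.6, 0.6, -0.4]
gripper_width: 0.0911
```

servo_tool:
  increments: [0,0,0,10.6,0,0,0,10.6,0,0,0,10.6,0,0,0,10.6,0,0,0,10.6,0,0,0,10.6,0,0,0,10.6]

```text
time_s: 3.48
tool_pos: [0.3663, -0.065, 0.3281]
tool_rot: [0.474, 0.53, 0.469, -0.525]
wrist_force: [-0.3, 0.3, 0.2]
gripper_width: 0.0911
```

```bash
python3 go.py .407 -.24 .33 -11
```

```text
t 3.48 tcp [ 0.3663 -0.065   0.3281] y-heading -6.44 q6 -0.228 F [-0.2899  0.2923  0.2083] w 0.0911
shift cm [-0.1408  6.0087 16.931 ]
twist (first) deg 4.558124424738594 x axis [ 0.0106 -0.0001 -0.9999] z axis [-0.1122 -0.9937 -0.0011]
```

servo_tool:
  increments: [0,3,5,4.5,0,3,5,0,0,0,0,0]

```text
time_s: 3.85
tool_pos: [0.4116, -0.1756, 0.3292]
tool_rot: [0.452, 0.55, 0.446, -0.543]
wrist_force: [-0.2, 0.7, 1.2]
gripper_width: 0.0914
```

```bash
python3 go.py .407 -.24 .33 -11; python3 - <<'E'
from h import *
p=cams.snapshot("wrist");save(p,"w1.png");print(p["xyz"],p["orientation"],p["fx"])
for t in ["hammer","mallet"]: print(t,[(np.round(d["extent"]),round(d["confidence"],2)) for d in spotter.search_frame(p,t)][:3])
X=np.array([[.395,-.281,.164],[.418,-.167,.047]]);print(proj(p,X))
E
```

```text
t 3.85 tcp [ 0.4116 -0.1756  0.3292] y-heading -11.18 q6 -0.347 F [-0.2095  0.742   1.2202] w 0.0914
shift cm [-0.0811  0.8004  6.4061]
twist (first) deg -0.18255575125530754 x axis [ 0.0126 -0.0007 -0.9999] z axis [-0.1939 -0.981  -0.0018]
[ 0.42415237 -0.10575868  0.50034064] [ 0.12750671  0.98695934 -0.09805707 -0.00617302] 346.4396745679139
hammer [(array([507.,  90., 637., 201.]), 0.98), (array([316., 184., 331., 301.]), 0.91), (array([117., 260., 168., 302.]), 0.65)]
mallet [(array([414., 183., 447., 264.]), 0.62), (array([313., 184., 328., 303.]), 0.61)]
[[324.13854363 313.99068479]
 [323.0083235  190.62126682]]
```

View pics/w1.png

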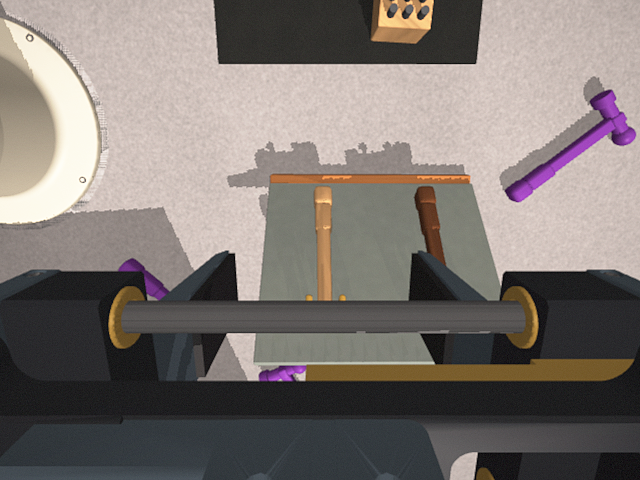

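The wrist view confirms it: the pale handle runs from (323,190) to (325,300), hook wires are at (309,298) and (343,298), and the fit agrees to about 2 px. Next I'll approach the handle at about x=-78 mm.

```bash
python3 go.py .4065 -.227 .114 -11.2
```

```text
t 4.0 tcp [ 0.4103 -0.1722  0.3294] y-heading -11.03 q6 -0.345 F [-0.1719  0.6152  1.2826] w 0.0911
shift cm [21.5304  0.4188  5.5071]
twist (first) deg 0.17204597053901693 x axis [ 0.0122  0.0003 -0.9999] z axis [-0.1913 -0.9815 -0.0026]
```

servo_tool:
  increments: [4,0.2,3,0,5,0.2,2.5,0,4,0,0,0,3,0,0,0,0,0,0,0,0,0,0,0]

```text
time_s: 4.75
tool_pos: [0.4064, -0.223, 0.169]
tool_rot: [0.456, 0.548, 0.447, -0.54]
wrist_force: [-0.6, -0.4, 0.4]
gripper_width: 0.0915
```

```bash
python3 go.py .4065 -.227 .114 -11.2
```

```text
t 4.75 tcp [ 0.4064 -0.223   0.169 ] y-heading -10.59 q6 -0.458 F [-0.6154 -0.4475  0.3549] w 0.0915
shift cm [ 5.5005 -0.0123  0.3991]
twist (first) deg 0.6070699709792962 x axis [ 0.0175 -0.0023 -0.9998] z axis [-0.1838 -0.983  -0.001 ]
```

servo_tool:
  increments: [2,0,0.4,0.6,1.5,0,0,0,1,0,0,0,0,0,0,0]

```text
time_s: 5.25
tool_pos: [0.4095, -0.2278, 0.1284]
tool_rot: [0.457, 0.551, 0.442, -0.541]
wrist_force: [0.0, -0.4, -0.9]
gripper_width: 0.0913
```

```bash
python3 go.py .4065 -.227 .114 -11.2; python3 - <<'E'
from h import *
a=cams.snapshot("scene");b=cams.snapshot("side")
L=[cv2.resize(a["frame"][130:280,180:330,::-1],(400,400),interpolation=2),cv2.resize(b["frame"][240:360,270:390,::-1],(400,400),interpolation=2)]
cv2.imwrite("pics/crop3.png",np.hstack(L))
E
```

```text
t 5.25 tcp [ 0.4095 -0.2278  0.1284] y-heading -11.08 q6 -0.455 F [ 0.0162 -0.3649 -0.8722] w 0.0913
shift cm [ 1.436  -0.3499 -0.024 ]
twist (first) deg 0.11746592967280378 x axis [ 0.025  -0.0077 -0.9997] z axis [-0.1923 -0.9813  0.0028]
```

View pics/crop3.png

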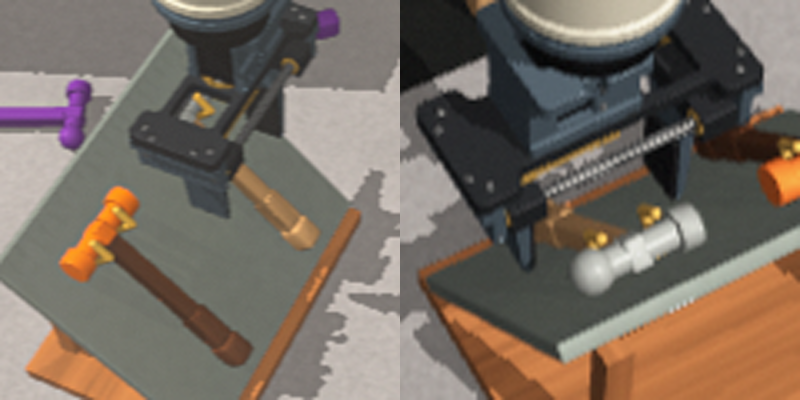

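Open fingers straddle the handle, well clear of the hooks, mallet and head. I'll go down in small steps.

servo_tool:
  increments: [0.7,-0.3,0,0,0.4,0,0,0,0,0,0,0]

```text
time_s: 5.72
tool_pos: [0.4072, -0.2277, 0.1179]
tool_rot: [0.458, 0.551, 0.441, -0.541]
wrist_force: [0.2, -0.3, -0.3]
gripper_width: 0.0911
```

```bash
python3 go.py .4065 -.227 .113 -11.2
```

```text
t 5.72 tcp [ 0.4072 -0.2277  0.1179] y-heading -11.08 q6 -0.459 F [ 0.2093 -0.2647 -0.335 ] w 0.0911
shift cm [ 0.4837 -0.0974 -0.0613]
twist (first) deg 0.11613838214273642 x axis [ 0.0267 -0.009  -0.9996] z axis [-0.1923 -0.9813  0.0037]
```

servo_tool:
  increments: [0.4,-0.1,0,0,0,0,0,0]

```text
time_s: 5.98
tool_pos: [0.4063, -0.2276, 0.1135]
tool_rot: [0.458, 0.551, 0.441, -0.541]
wrist_force: [0.4, -0.1, 0.7]
gripper_width: 0.0915
```

servo_tool:
  increments: [0,0,0,0,0,0,0,0,0,0,0,0,0,0,0,0,0,0,0,0,0,0,0,0]
  grip: 1
  squeeze: 15

```text
time_s: 6.72
tool_pos: [0.4065, -0.2277, 0.1138]
tool_rot: [0.458, 0.551, 0.441, -0.541]
wrist_force: [-0.1, 0.1, 0.2]
gripper_width: 0.0342
```

servo_tool:
  increments: [0,0,0,0,0,0,0,0,0,0,0,0,0,0,0,0]

```text
time_s: 7.22
tool_pos: [0.4062, -0.2275, 0.1137]
tool_rot: [0.458, 0.551, 0.441, -0.541]
wrist_force: [-0.5, 0.4, 0.8]
gripper_width: 0.0162
```

servo_tool:
  increments: [0,0,0,0,0,0,0,0]
  squeeze: 50

```text
time_s: 7.48
tool_pos: [0.4062, -0.2275, 0.1137]
tool_rot: [0.458, 0.551, 0.441, -0.541]
wrist_force: [-0.2, 0.6, 1.5]
gripper_width: 0.0154
```

servo_tool:
  increments: [-0.3,0,0.3,0,-0.4,0,0.4,0,-0.4,0,0.35,0,0,0,0,0]

```text
time_s: 7.98
tool_pos: [0.4037, -0.2385, 0.1255]
tool_rot: [0.458, 0.551, 0.441, -0.541]
wrist_force: [-0.4, 0.2, -1.9]
gripper_width: 0.0155
```

```bash
python3 go.py .4065 -.2475 .14 -11.2
```

```text
t 7.97 tcp [ 0.4037 -0.2385  0.1255] y-heading -11.09 q6 -0.483 F [-0.3861  0.1753 -1.9022] w 0.0155
shift cm [-1.4352  0.4889  0.832 ]
twist (first) deg 0.10658920866875121 x axis [ 0.0264 -0.0087 -0.9996] z axis [-0.1925 -0.9813  0.0035]
```

servo_tool:
  increments: [-0.5,0,0.4,0,-0.5,0,0.4,0,-0.4,0,0.2,0,-1.2,0,0,0,-2,0,0,0,-3,0,0,0,-3,0,0,0,0,0,0,0]

```text
time_s: 8.98
tool_pos: [0.3976, -0.247, 0.2371]
tool_rot: [0.456, 0.551, 0.442, -0.541]
wrist_force: [0.0, 0.3, -3.2]
gripper_width: 0.015
```

```bash
python3 go.py .4 -.1 .26 -11.2; python3 - <<'E'
from h import *
a=cams.snapshot("scene");b=cams.snapshot("side")
L=[cv2.resize(a["frame"][110:310,150:350,::-1],(400,400),interpolation=2),cv2.resize(b["frame"][200:400,260:460,::-1],(400,400),interpolation=2)]
cv2.imwrite("pics/crop4.png",np.hstack(L))
E
```

```text
t 8.97 tcp [ 0.3976 -0.247   0.2371] y-heading -11.11 q6 -0.502 F [ 0.0278  0.27   -3.2162] w 0.015
shift cm [ -2.372   -2.5371 -14.4692]
twist (first) deg 0.09061444230401605 x axis [ 0.0245 -0.0062 -0.9997] z axis [-0.1927 -0.9813  0.0013]
```

View pics/crop4.png

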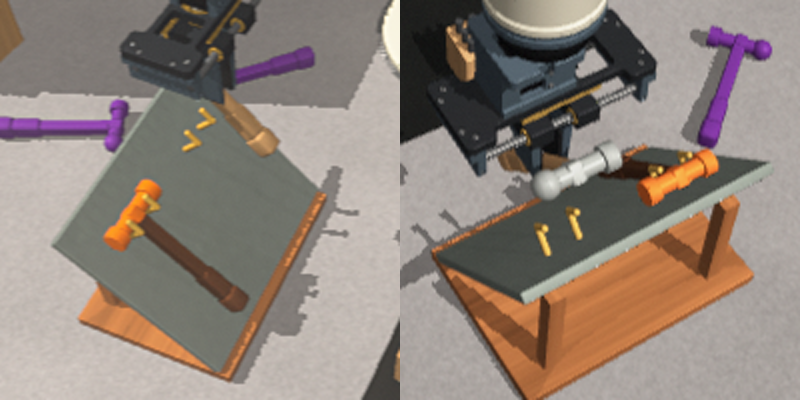

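The hammer is off the hooks. The stand and mallet are where they were. Next I'll carry it over the mat and turn it.

servo_tool:
  increments: [-1,-0.2,-2.5,0,-1,-0.25,-4.8,0,0,-0.25,-4.8,0,0,-0.25,-4.8,0,0,-0.25,-4.8,0,0,-0.25,-4.8,0,0,-0.25,-4.8,0,0,-0.25,-4.8,0,0,-0.25,-2.5,0]

```text
time_s: 10.2
tool_pos: [0.4469, 0.1475, 0.2463]
tool_rot: [0.45, 0.549, 0.446, -0.545]
wrist_force: [0.5, 0.1, -2.7]
gripper_width: 0.0155
```

servo_tool:
  increments: [0,0,0,-7,0,0,0,-10,0,0,0,-10,0,0,0,-10,0,0,0,-10,0,0,0,-10,0,0,0,-10,0,0,0,-10,0,0,0,-8,0,0,0,0,0,0,0,0]

```text
time_s: 11.58
tool_pos: [0.4406, 0.1484, 0.2332]
tool_rot: [0.698, 0.081, 0.706, -0.087]
wrist_force: [0.4, 0.5, -2.6]
gripper_width: 0.0155
```

```bash
python3 go.py .466 .144 .16 78.7
```

```text
t 11.57 tcp [0.4406 0.1484 0.2332] y-heading 76.42 q6 -1.133 F [ 0.4088  0.4671 -2.5613] w 0.0155
shift cm [7.2927 0.2425 2.6575]
twist (first) deg -2.282510714472366 x axis [-0.0132 -0.0067 -0.9999] z axis [ 0.9719 -0.2349 -0.0112]
```

servo_tool:
  increments: [2,0.2,1.3,-2.3,2,0,1.3,0,1,0,0,0,0,0,0,0]

```text
time_s: 12.08
tool_pos: [0.4656, 0.1443, 0.1811]
tool_rot: [0.699, 0.069, 0.708, -0.075]
wrist_force: [-0.2, 0.4, -1.9]
gripper_width: 0.0159
```

```bash
python3 go.py .466 .144 .09 78.7; python3 - <<'E'
from h import *
p=cams.snapshot("wrist");a=cams.snapshot("scene")
L=[p["frame"][:,:,::-1],a["frame"][:,:,::-1]]
C=np.zeros((400,800,3),np.uint8);C[:300,:400]=cv2.resize(L[0],(400,300),interpolation=3)
C[:,400:]=cv2.resize(L[1][180:390,310:520],(400,400),interpolation=2);cv2.imwrite("pics/crop5.png",C)
M=lambda x,y,z:proj(p,[[x,y,z]]).round(0)
print(M(.548,.028,.064),M(.588,.223,.031),M(.568,.125,.004))
E
```

```text
t 12.07 tcp [0.4656 0.1443 0.1811] y-heading 78.25 q6 -1.182 F [-0.1538  0.432  -1.8618] w 0.0159
shift cm [9.1095 0.0629 0.1538]
twist (first) deg -0.44584533211694577 x axis [-0.014  -0.0069 -0.9999] z axis [ 0.979  -0.2037 -0.0123]
[[221. 337.]] [[425. 320.]] [[327. 308.]]
```

View pics/crop5.png

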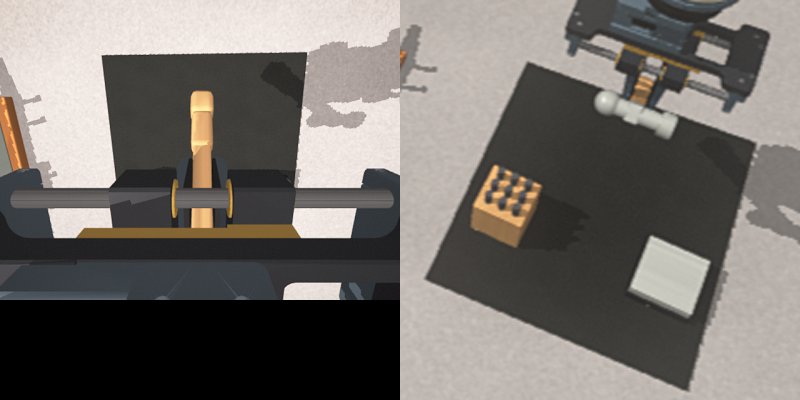

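Hammer aligned, held at 45° with the butt towards the robot; blocks are undisturbed at crop positions (507,205) and (669,276). I'll lower it until the butt touches.

servo_tool:
  increments: [3.5,0,0.1,-0.4,3,0,0,0,1.5,0,0,0,0.6,0,0,0,0,0,0,0]
  squeeze: 40

```text
time_s: 12.8
tool_pos: [0.4682, 0.1447, 0.0979]
tool_rot: [0.702, 0.068, 0.705, -0.072]
wrist_force: [0.8, 0.8, -1.8]
gripper_width: 0.0156
```

```bash
python3 go.py .466 .144 .08 78.7
```

```text
t 12.8 tcp [0.4682 0.1447 0.0979] y-heading 78.64 q6 -1.188 F [ 0.8019  0.808  -1.7811] w 0.0156
shift cm [ 1.7937 -0.106  -0.1944]
twist (first) deg -0.05772637093933497 x axis [-0.0047 -0.0051 -1.    ] z axis [ 0.9804 -0.197  -0.0036]
```

servo_tool:
  increments: [0.8,0,0,0,0.4,0,0,0,0,0,0,0]

```text
time_s: 13.18
tool_pos: [0.469, 0.1449, 0.0866]
tool_rot: [0.703, 0.068, 0.704, -0.072]
wrist_force: [-0.0, 0.5, -2.7]
gripper_width: 0.0153
```

servo_tool:
  increments: [0.4,0,0,0,0.2,0,0,0,0,0,0,0]
  squeeze: 22

```text
time_s: 13.55
tool_pos: [0.4692, 0.1449, 0.0804]
tool_rot: [0.703, 0.068, 0.704, -0.072]
wrist_force: [0.3, 0.7, -2.5]
gripper_width: 0.0157
```

servo_tool:
  increments: [0.4,0,0.1,0,0.4,0,0.3,0,0,0,0,0]

```text
time_s: 13.92
tool_pos: [0.4747, 0.1441, 0.0724]
tool_rot: [0.704, 0.068, 0.703, -0.071]
wrist_force: [1.1, -0.6, -1.2]
gripper_width: 0.0159
```

servo_tool:
  increments: [0.4,0,0.4,0,0.4,0,0.35,0,0.4,0,0.3,0,0,0,0,0]

```text
time_s: 14.42
tool_pos: [0.4859, 0.1418, 0.0594]
tool_rot: [0.704, 0.069, 0.703, -0.072]
wrist_force: [0.4, -0.1, -0.8]
gripper_width: 0.0158
```

servo_tool:
  increments: [0.5,0,0.2,0,0.5,0,0.2,0,0.5,0,0.15,0,0.5,0,0.1,0,0,0,0,0]

```text
time_s: 15.05
tool_pos: [0.4922, 0.1403, 0.0377]
tool_rot: [0.704, 0.068, 0.704, -0.072]
wrist_force: [1.1, 0.0, -1.3]
gripper_width: 0.016
```

```bash
python3 go.py .491 .140 .012 78.7
```

```text
t 15.05 tcp [0.4922 0.1403 0.0377] y-heading 78.63 q6 -1.204 F [ 1.1165  0.033  -1.3367] w 0.016
shift cm [ 2.5669 -0.0457 -0.1084]
twist (first) deg -0.06747510901972475 x axis [-0.0004 -0.0044 -1.    ] z axis [ 0.9804 -0.1971  0.0005]
```

servo_tool:
  increments: [0.5,0,0.1,0,0.5,0,0.1,0,0.5,0,0.05,0,0.3,0,0,0,0,0,0,0]

```text
time_s: 15.68
tool_pos: [0.4946, 0.1397, 0.0183]
tool_rot: [0.704, 0.068, 0.704, -0.072]
wrist_force: [0.8, 0.0, -1.2]
gripper_width: 0.0161
```

```bash
python3 go.py .491 .140 .012 78.7; python3 - <<'E'
from h import *
b=cams.snapshot("side");a=cams.snapshot("scene")
C=np.hstack([cv2.resize(b["frame"][130:280,180:330,::-1],(400,400),interpolation=2),cv2.resize(a["frame"][200:380,320:500,::-1],(400,400),interpolation=2)])
cv2.imwrite("pics/crop6.png",C)
E
```

```text
t 15.68 tcp [0.4946 0.1397 0.0183] y-heading 78.63 q6 -1.205 F [ 0.7654  0.028  -1.2403] w 0.0161
shift cm [ 0.6306 -0.041  -0.3545]
twist (first) deg -0.0719620764581208 x axis [-0.0008 -0.0044 -1.    ] z axis [ 0.9804 -0.1972  0.0001]
```

View pics/crop6.png

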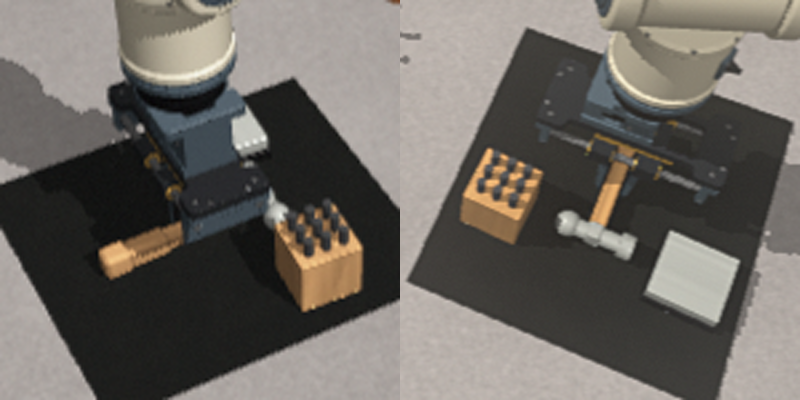

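servo_tool:
  increments: [0.4,0,0,0,0.3,0,0,0,0,0,0,0]
  squeeze: 15

```text
time_s: 16.15
tool_pos: [0.4952, 0.1396, 0.0122]
tool_rot: [0.704, 0.068, 0.703, -0.071]
wrist_force: [-0.1, -0.9, -1.4]
gripper_width: 0.0159
```

```bash
python3 - <<'E'
from h import *
a=cams.snapshot("scene")
cv2.imwrite("pics/crop7.png",cv2.resize(a["frame"][255:355,340:480,::-1],(784,560),interpolation=2))
E
```

```text
(no output)
```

View pics/crop7.png

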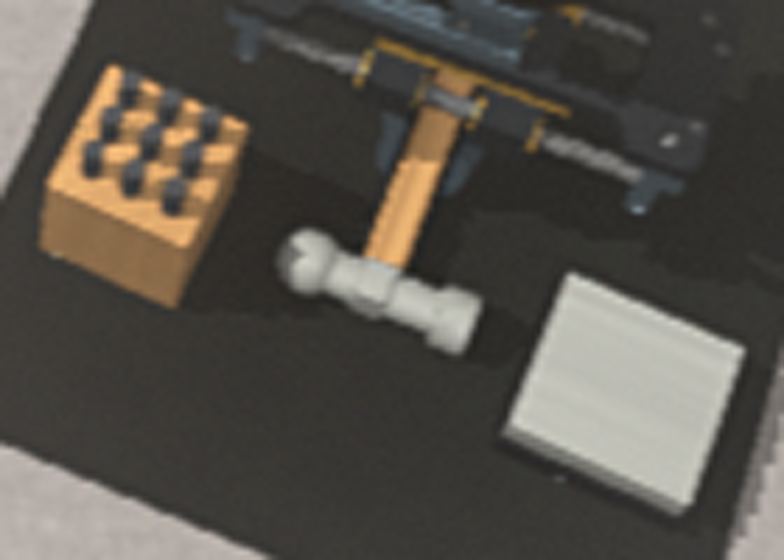

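```bash
cat > meas.py <<'E'
from h import *
np.set_printoptions(precision=4,suppress=True)
a=cams.snapshot("scene");f=lambda u,v,z:atz(a,340+u/5.6,255+v/5.6,z)
s=np.mean([f(*c,.064) for c in [(112,66),(248,127),(185,247),(48,185)]],0)
b=np.mean([f(*c,.031) for c in [(572,272),(745,348),(683,503),(505,432)]],0)
ex=f(278,252,.018);fc=f(468,326,.018);h=(ex+fc)/2
d=(b-s)[:2];L=np.linalg.norm(d);y=d/L;x=np.array([y[1],-y[0]]);m=(s+b)[:2]/2
print(s,b,"L",L,"ang",np.degrees(np.arctan2(*y[::-1])),"mid",m,"head",h,"headlen",np.linalg.norm(fc-ex),"headang",np.degrees(np.arctan2(*(fc-ex)[1::-1])))
print("head rel mid (x,y) mm",(h[:2]-m)@x*1e3,(h[:2]-m)@y*1e3)
E
python3 meas.py; python3 go.py .491 .14 .012 78.7
```

```text
[0.5513 0.0287 0.064 ] [0.5902 0.2239 0.031 ] L 0.19906774227033916 ang 78.73376685598433 mid [0.5707 0.1263] head [0.5655 0.1255 0.018 ] headlen 0.07881377418132593 headang 79.41547860262321
head rel mid (x,y) mm -4.933953052765763 -1.760104997511292
t 16.25 tcp [0.4951 0.1396 0.012 ] y-heading 78.64 q6 -1.205 F [ 0.4402 -0.547  -0.4323] w 0.0158
shift cm [ 0.0042 -0.045  -0.4115]
twist (first) deg -0.05545992517511422 x axis [ 0.0011 -0.0044 -1.    ] z axis [ 0.9804 -0.1969  0.0019]
```

servo_tool:
  increments: [0.3,0,0,0,0,0,0,0]
  squeeze: 8

```text
time_s: 16.5
tool_pos: [0.4955, 0.1396, 0.0093]
tool_rot: [0.705, 0.068, 0.703, -0.071]
wrist_force: [-0.5, -0.7, -1.7]
gripper_width: 0.0159
```

servo_tool:
  increments: [0.2,0,0,0,0,0,0,0]
  squeeze: 6

```text
time_s: 16.75
tool_pos: [0.4957, 0.1396, 0.0073]
tool_rot: [0.705, 0.068, 0.703, -0.071]
wrist_force: [-0.2, -0.1, -0.4]
gripper_width: 0.0158
```

```bash
python3 go.py .491 .140 .012 78.7; python3 - <<'E'
from h import *
b=cams.snapshot("side");a=cams.snapshot("scene")
C=np.hstack([cv2.resize(b["frame"][180:260,190:290,::-1],(400,320),interpolation=2),cv2.resize(a["frame"][270:330,380:440,::-1],(400,400),interpolation=2)[:320]])
cv2.imwrite("pics/crop8.png",C)
E
```

```text
t 16.75 tcp [0.4957 0.1396 0.0073] y-heading 78.65 q6 -1.205 F [-0.1694 -0.0769 -0.435 ] w 0.0158
shift cm [-0.4687 -0.0556 -0.4691]
twist (first) deg -0.046094486023008585 x axis [ 0.0026 -0.0044 -1.    ] z axis [ 0.9805 -0.1967  0.0034]
```

View pics/crop8.png

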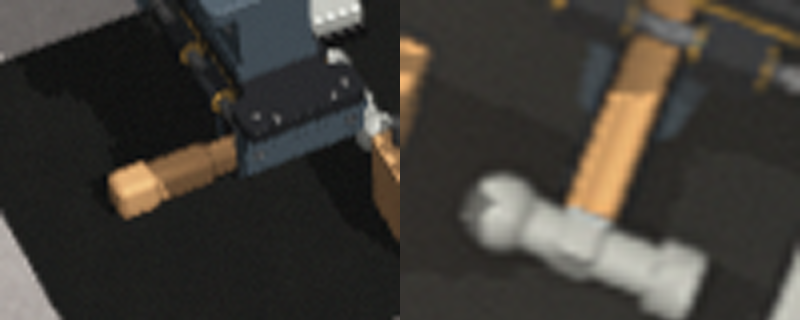

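```bash
python3 - <<'E'
from h import *
np.set_printoptions(precision=4,suppress=True)
a=cams.snapshot("scene");m=np.array([.5707,.1263]);y=np.array([np.cos(np.radians(78.8)),np.sin(np.radians(78.8))]);x=np.array([y[1],-y[0]])
for z in (.017,.02):
    ex=atz(a,389.3,301.2,z);fc=atz(a,425.2,313.8,z);h=(ex+fc)/2;print(h,np.linalg.norm(fc-ex),(h[:2]-m)@x*1e3,(h[:2]-m)@y*1e3,np.degrees(np.arctan2(*(fc-ex)[1::-1])))
X=[m[0],m[1],.017]
print("wanted head/ends/butt px",proj(a,[X,np.r_[m-.04*y,.017],np.r_[m+.04*y,.017]]))
b=cams.snapshot("side");print("side butt end centre wanted",proj(b,[np.r_[m-.165*x,.017]]))
# butt end seen in side crop (135,200)/4+(190,180)
print(atz(b,190+122/4,180+196/4,.017), (atz(b,190+122/4,180+196/4,.017)[:2]-m)@x, (atz(b,190+122/4,180+196/4,.017)[:2]-m)@y)
s=status.observe();print("tcp rel",(s["tool_pos"][:2]-m)@x,(s["tool_pos"][:2]-m)@y)
E
```

```text
[0.5669 0.1273 0.017 ] 0.08239215834831565 -3.9341102046916268 0.21399998268317846 81.6471477167442
[0.5683 0.127  0.02  ] 0.08212446523887974 -2.475574377328182 0.1779783459224491 81.6471477167442
wanted head/ends/butt px [[406.445  308.9034]
 [389.4091 302.0619]
 [423.7933 315.8703]]
side butt end centre wanted [[219.6706 228.4508]]
[0.4094 0.1556 0.017 ] -0.16394223395542734 -0.002603382234269418
tcp rel -0.07618126011750512 -0.001531458097536748
```

servo_tool:
  increments: [0,0,0,0,-0.2,0,0,0,0,0.1,0.2,0,0.2,0,0,0,0.1,0,0,0,0,0,0,0]
  squeeze: 25

```text
time_s: 17.7
tool_pos: [0.4979, 0.1402, 0.0073]
tool_rot: [0.705, 0.068, 0.702, -0.071]
wrist_force: [0.5, -0.1, -1.8]
gripper_width: 0.0154
```

servo_tool:
  increments: [0,0,0,0,0,0,0,0,0,0,0,0]
  squeeze: 3

```text
time_s: 18.08
tool_pos: [0.4979, 0.1402, 0.0072]
tool_rot: [0.705, 0.068, 0.702, -0.071]
wrist_force: [-0.9, -0.7, 4.3]
gripper_width: 0.0163
```

servo_tool:
  increments: [0,0,0,0,0,0,0,0,0,0,0,0,0,0,0,0]
  grip: 0

```text
time_s: 18.58
tool_pos: [0.4981, 0.1403, 0.007]
tool_rot: [0.705, 0.068, 0.702, -0.071]
wrist_force: [0.5, 0.1, 0.4]
gripper_width: 0.0457
```

servo_tool:
  increments: [-1,0,0,0,-3,0,0,0,-5,0,0,0,-5,0,0,0,-3,0,-5,0,0,0,-5,0,0,0,0,0]

```text
time_s: 19.45
tool_pos: [0.3971, 0.1611, 0.1861]
tool_rot: [0.706, 0.069, 0.701, -0.071]
wrist_force: [0.6, 0.0, 0.5]
gripper_width: 0.0455
```

```bash
python3 - <<'E'
from h import *
p=cams.snapshot("wrist");a=cams.snapshot("scene");b=cams.snapshot("side")
print(status.observe()["tool_pos"])
C=np.zeros((600,800,3),np.uint8)
C[:300,:400]=cv2.resize(p["frame"][:,:,::-1],(400,300),interpolation=3)
C[300:,:400]=cv2.resize(b["frame"][160:265,195:335,::-1],(400,300),interpolation=2)
C[:300,400:]=cv2.resize(a["frame"][255:360,340:480,::-1],(400,300),interpolation=2)
C[300:,400:]=cv2.resize(a["frame"][130:310,150:390,::-1],(400,300),interpolation=2)
cv2.imwrite("pics/crop9.png",C)
E
```

```text
[0.4010086  0.16096205 0.18569131]
```

View pics/crop9.png

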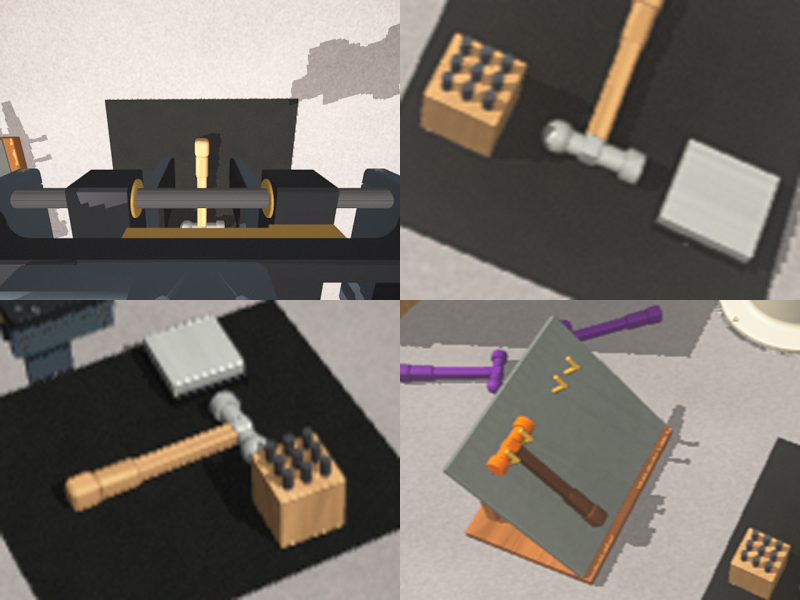

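The hammer lies flat on the mat with its head between the blocks. The mallet, stand and blocks look unmoved. Now a numeric check by colour masks.

```bash
cat > chk.py <<'E'
from h import *
np.set_printoptions(precision=4,suppress=True)
a=cams.snapshot("scene");b=cams.snapshot("side")
ang=np.radians(78.8);y=np.array([np.cos(ang),np.sin(ang)]);x=np.array([y[1],-y[0]])
m=np.array([.5707,.1263])
def mask(p,g,kind):
    x0,y0,x1,y1=g;F=p["frame"].astype(int);M=np.zeros((480,640),np.uint8);f=F[y0:y1,x0:x1]
    sat=f.max(2)-f.min(2)
    k=((sat<25)&(f.min(2)>75)) if kind=="g" else ((f[:,:,0]-f[:,:,2]>35))
    M[y0:y1,x0:x1]=k*255
    n,l,st,_=cv2.connectedComponentsWithStats(M);i=1+np.argmax(st[1:,4]);v,u=np.where(l==i);return np.c_[u,v]
def rep(name,p,px,z):
    w=np.array([atz(p,*q,z)[:2] for q in px]).astype(np.float32)-m
    l=np.c_[w@x,w@y]*1e3;r=cv2.minAreaRect(l.astype(np.float32))
    print(name,len(px),"x",l[:,0].min(),l[:,0].max(),"y",l[:,1].min(),l[:,1].max(),"rect",np.round(r[0],1),np.round(r[1],1),round(r[2],1)); return l
for nm,p,gh,gw in (("scene",a,(385,290,428,322),(400,230,440,302)),("side",b,(266,295-100,290,222),(215,205,285,242))):
    rep(nm+" head",p,mask(p,gh,"g"),.017)
    l=rep(nm+" handle",p,mask(p,gw,"w"),.017);l=l[l[:,0]<-20]
    c=np.polyfit(l[:,0],l[:,1],1);print("  handle angle deg",np.degrees(np.arctan(c[0])),"y at head",c[1],"y at butt",np.polyval(c,-165))
rep("scene bench",a,mask(a,(426,300,478,348),"g"),.031)
rep("side bench",b,mask(b,(243,160,283,200),"g"),.031)
rep("side stamp",b,mask(b,(278,200,320,250),"w"),.004)
rep("scene stamp",a,mask(a,(342,262,388,312),"w"),.004)
s=status.observe();print(s["time_s"])
E
python3 chk.py
```

```text
scene head 354 x -18.81483057539546 9.153733819464708 y -39.6662934070496 39.799773987974504 rect [-4.9  0.1] [79.5 27.8] 89.8
scene handle 518 x -175.93542262316274 -16.89870142458116 y -13.401238623141303 11.054755509794978 rect [-96.4  -2.5] [ 24.3 159.2] 88.8
  handle angle deg -0.000828937486512996 y at head -1.1976137045603414 y at butt -1.1952265359687533
side head 167 x -14.68196084281783 11.312306765431435 y -31.605214992601404 45.27336043454657 rect [-1.8  6.8] [76.9 26. ] 89.6
side handle 595 x -168.8347028596782 -8.588558955560943 y -17.870905549621444 21.706705084393544 rect [-89.1   4.5] [160.6  39.2] 2.4
  handle angle deg 0.2108032415724737 y at head 1.747471500789732 y at butt 1.140399006069337
scene bench 1175 x -38.974017403269926 41.0669581617135 y 60.856941291678474 136.54189937187547 rect [ 0.9 98.6] [73.2 78. ] 87.3
side bench 933 x -41.5280489559484 74.70157452362227 y 51.865840292553905 183.68164098356948 rect [ -0.8 104.1] [124.6 104.4] 61.7
side stamp 751 x -29.73538046313644 57.12618198799413 y -129.54501448989487 -18.22905754405211 rect [ 15.5 -74.2] [112.1  82.6] 85.7
scene stamp 853 x -65.74242027034447 28.808366442449543 y -140.6061388709538 -70.05243339598088 rect [ -18.3 -105.5] [69.8 92.5] 87.7
19.7
```

```bash
cat > fit2.py <<'E'
from h import *
from scipy.optimize import minimize
np.set_printoptions(precision=4,suppress=True)
K=8
def mk(p,g,kind,thr=75):
    x0,y0,x1,y1=g;f=p["frame"][y0:y1,x0:x1].astype(np.float32);f=cv2.resize(f,None,fx=K,fy=K,interpolation=cv2.INTER_LINEAR)
    k=((f.max(2)-f.min(2)<25)&(f.min(2)>thr)) if kind=="g" else (f[:,:,0]-f[:,:,2]>35)
    n,l,st,_=cv2.connectedComponentsWithStats(k.astype(np.uint8));i=1+np.argmax(st[1:,4]);c=max(cv2.findContours((l==i).astype(np.uint8),0,2)[0],key=len)
    M=np.zeros(k.shape,np.uint8);cv2.fillConvexPoly(M,cv2.convexHull(c),1);return M
def box(t,hw,z0,z1):
    c,s=np.cos(t[2]),np.sin(t[2]);return np.array([[t[0]+hw*(c*i-s*j),t[1]+hw*(s*i+c*j),z] for i in(-1,1) for j in(-1,1) for z in(z0,z1)])
def fit(p,g,M,hw,z0,z1,t0,free=False):
    def cost(t):
        zz=t[3] if free else z0
        q=((proj(p,box(t,hw,zz,z1))-[g[0],g[1]]+.5)*K-.5).astype(np.float32);D=np.zeros_like(M);cv2.fillConvexPoly(D,cv2.convexHull(q.round().astype(np.int32)),1)
        return 1-(D&M).sum()/max(1,(D|M).sum())
    best=None
    for z in ([.008,.014,.02] if free else [0]):
        t=list(t0)+([z] if free else []);S=[t]+[[t[j]+(([.008,.008,.06,.006][j]) if i==j else 0) for j in range(len(t))] for i in range(len(t))]
        r=minimize(cost,t,method="Nelder-Mead",options=dict(initial_simplex=S,maxiter=400))
        if best is None or r.fun<best.fun: best=r
    return best.x,best.fun
if __name__=="__main__":
    a=cams.snapshot("scene");b=cams.snapshot("side");out={}
    m={}
    for n,p,gb,gs in (("scene",a,(424,298,480,352),(340,260,390,314)),("side",b,(240,158,286,202),(276,198,322,252))):
        s,e=fit(p,gs,mk(p,gs,"w"),.03,.004,.064,(.55,.028,-.2))
        Mb=mk(p,gb,"g",110) if n=="scene" else mk(p,gb,"g",140)
        bb,e2=fit(p,gb,Mb,.0375,.0,.031,(.589,.224,-.2),True)
        mid=(s[:2]+bb[:2])/2;d=bb[:2]-s[:2];print(n,"stamp",s,e,"bench",bb,e2,"mid",mid,"L",np.linalg.norm(d),"ang",np.degrees(np.arctan2(d[1],d[0])))
E
python3 fit2.py
```

```text
scene stamp [ 0.5491  0.027  -0.2476] 0.016908812148645702 bench [ 0.5902  0.2234 -0.2425  0.03  ] 0.04455201946989751 mid [0.5697 0.1252] L 0.20061520654398696 ang 78.17915104666343
side stamp [ 0.5526  0.0282 -0.2659] 0.12619010938222153 bench [ 0.6287  0.2871  0.0016 -0.0507] 0.11158379419934439 mid [0.5906 0.1576] L 0.26982896164500336 ang 73.61594583875997
```

```bash
python3 - <<'E'
from fit2 import *
b=cams.snapshot("side");n="side"
f=b["frame"];print(f[178,262],f[165,250],f[187,262],f[192,262],f[178,280])
gs=(283,198,322,252);M=mk(b,gs,"w")
s,e=fit(b,gs,M,.03,.004,.064,(.55,.028,-.2));print(s,e)
for thr in(170,185,200):
    gb=(244,164,284,200);Mb=mk(b,gb,"g",thr);bb,e2=fit(b,gb,Mb,.0375,.0,.031,(.589,.224,-.2),True)
    print(thr,bb,e2,"mid",(s[:2]+bb[:2])/2,"L",np.linalg.norm(bb[:2]-s[:2]))
E
```

```text
[193 192 187] [165 159 156] [194 194 188] [37 35 36] [31 32 30]
[ 0.5521  0.0286 -0.2633] 0.12666389671144762
170 [ 0.5926  0.2242 -0.2314  0.0302] 0.11411007334705292 mid [0.5723 0.1264] L 0.19977849532402145
185 [ 0.5868  0.2256 -0.2633  0.0309] 0.16620191136259033 mid [0.5694 0.1271] L 0.20006369899045512
200 [ 0.5659  0.2287 -0.1562  0.0311] 0.9933172059268219 mid [0.559  0.1286] L 0.20061439110466248
```

```bash
python3 -c "
from h import *
s=status.observe();print(s['time_s'],s['wrist_force'],s['qvel']);print(job_done())"
```

```text
19.85 [ 0.00196015 -0.88192165 -0.38055553] [ 0.00061461 -0.00305359  0.00490276  0.000624   -0.00125076  0.0007874 ]
the job is handed in; nothing more can be done
None
```

The job is handed in at 19.9 s. I lifted the steel hammer up the slope off its hooks and carried it to the mat. The butt touched down first, and I let it pivot flat in the fingers before letting go. The arm then drew back clear of everything.

**Last checks:**
- **Position:** the head lies flat between the blocks and about 1 mm from midway along their line. It sits about 3 mm off the line towards the robot: the scene camera gives 4 mm and the side camera 2 mm. I left that uncorrected.
- **Angle:** the handle is square to the line within about 1° and points to the robot's side.
- **Surroundings:** the mallet, stand and both blocks showed no visible movement. The blocks measured 199–201 mm apart, against 200 mm expected.
- **Less reliable:** the side-camera outline fits of the blocks were poor, so those side-view figures are only good to a few millimetres.

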